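# Stir the mixing beads loose and hold the dosing slide open

### The job

Take the green-handled rod from its black block, dip it to the bottom of the steel hopper among the blue beads and stir them loose with at least one full turn clockwise (seen from above), starting and ending at the side of the hopper away from the robot, then stand the rod back in its block. Then pull the spring-loaded slide under the hopper out by its red handle until its black pointer lines up with the orange mark on the rail, so that all the beads drop into the cup, and finish still holding it there: do not let go at the end. Leave the cup under the outlet and the other things on the bench where they are.

Things in the scene. Friction and masses are not known exactly. Their poses are not given: they have to be found in the camera images.
- stand: fixed dosing stand: black base plate 190 x 170 mm, two columns at the back (+x side, to z = 124 mm) and a steel hopper. Origin under the middle of the plate, straight below the hopper's axis, on the bench; x points away from the handle (roughly away from the robot), z up
- hopper (a point): point on the hopper's axis on top of the slide that closes its outlet, z = 74 mm; axes as the stand's. Hopper: open above, rim 66 mm above this point, inner radius 46 mm, narrowing as a funnel over the lowest 16 mm to a round outlet of radius 22 mm; wall 4 mm. The beads lie loose in one layer on the slide, in a ring about the middle
- gate: brass slide (shutter) under the hopper with an upright red handle; origin coincides with the stand's origin when shut; slides along the stand's -x (towards the robot), shut at 0, end stop at 75 mm. A spring always pulls it shut: 4.2 N when shut, 140 N/m more when pulled; let go, it snaps shut. The outlet (beads' way out) is wholly open from 48 mm
- handle (a point): grasp point on the red handle: an upright block 16 mm (stand x) by 32 mm (stand y), from z = 73 to 135 mm; this point is on its centre line at z = 120 mm. When shut it is 105 mm from the hopper's axis, 55 mm from the hopper's outer wall; the hopper's rim is at z = 140 mm
- pointer (a point): black pointer bar 6 mm wide that moves with the slide, over the pale rail on the handle's left (stand +y) side, z = 76 mm
- mark (a point): orange mark, a 6 mm wide bar sticking out of that rail's outer (+y) side; this point is on the rail's centre line at its middle (clamped, do not push it); the slide is at the mark when the pointer's x equals the mark's x in the stand's frame, 50 to 62 mm of travel from shut
- cup: white catch cup, loose, rim radius 36 mm, 50 mm high, standing on the base plate under the outlet (leave it there); origin at the centre of its underside, z up
- rod: stirring rod: steel round-ended shaft 8 mm across from its tip up to 75 mm, then green handle, 20 x 20 mm square (sides along the rod's x and y), from 75 to 145 mm; 50 to 100 g. Origin at the tip, z along the rod to the handle's end. It starts upright in the block, handle's shoulder resting on the block's top
- rod_tip (a point): tip of the rod (same point as the rod's origin). It pushes the beads freely when 3 to 6 mm above the hopper point and 12 to 16 mm off the hopper's axis; much higher or farther out, it can wedge them against the funnel; straight down on the axis it goes in between them
- block: fixed black block 64 x 64 mm, 85 mm high, origin at the centre of its underside; upright hole 17 mm wide, 80 mm deep in the middle of its top. With the rod home its tip is 10 mm above the bench and its handle spans z = 85 to 155 mm
- tin: loose blue tin, radius 33, 110 mm high; bystander
- jar: loose amber jar, radius 32, 85 mm high; bystander
- beaker: loose steel beaker, radius 36, 80 mm high; bystander
- spatula: spatula lying on the bench; bystander
- bead0_center (a point): centre of blue enamelled steel mixing bead 1 of 4, 14 mm ball, 11 g, in the hopper
- bead1_center (a point): centre of blue enamelled steel mixing bead 2 of 4, 14 mm ball, 11 g, in the hopper
- bead2_center (a point): centre of blue enamelled steel mixing bead 3 of 4, 14 mm ball, 11 g, in the hopper
- bead3_center (a point): centre of blue enamelled steel mixing bead 4 of 4, 14 mm ball, 11 g, in the hopper
There are look-alikes about, which are no part of the job. Leave any purple look-alike of the cup alone.

How it is judged:
By the outcome, as a careful person would: the job done as asked, in the order asked, and still so for the second after the job is handed in, while the arm keeps its last pose, push and grip.
It also fails if it takes over 69 s, if anything falls off the work surface, if the arm or the gripper's body presses on something with over 40 N, if the wrist force passes 120 N, or if a joint passes its speed limit or range.

### The arm

A 6-joint arm with a two-finger parallel gripper is mounted at the origin on the work surface. World frame = base frame: x ahead of the robot, y to its left, z up, the work surface at z = 0. Lengths are in mm, angles in degrees, forces in N, time in s.
With the tool pointing down it reaches from about 275 to 825 mm from the base axis. Payload 4.9 kg.
Tool frame: the origin (TCP) lies at the very end of the fingers, on their centre line; the grasp point (between the pads) lies 19 mm behind it; z points along the fingers, y is the line along which they close (so a half turn about z gives the same grasp; the last joint's range is limited). The gripper opens to 85 mm and grips with 20 to 120 N. Pads are 22 mm wide; open, the fingers measure 114 mm over their backs; the gripper's body (76 mm by 85 mm) begins 54 mm behind the grasp point. The pads swing forward as they close: fully open they stand 13 mm farther back than shut.
Start: joints at [-80.799, 18.69, -11.035, 60.275, 0, 82.311], TCP at [159.813, -526.287, 231.281] pointing down, gripper open.
Joint ranges: [-152.03, 152.03], [-55.5, 102.48], [-74.3, 77.21], [-110.64, 120.58], [-84.22, 78.4], [-180, 180]. Speed limits (degrees/s): [147.25, 147.25, 180, 180, 180, 180].

### API

Orientations are given as [roll, pitch, yaw] about the fixed x, y, z axes, in that order (R = Rz(yaw) Ry(pitch) Rx(roll)).
In Python, from bench import * gives the robot as it stands. Calls block until the motion is done:
- movep(position, orientation): joint-space move of the TCP to a pose.
- move_l(position, rotation=None, max_speed=150): straight line of the TCP; rotation=None keeps the orientation; max_speed is the mean speed in mm/s.
- movej(angles): joint-space move.
- grip(opening, grip_force=None): opening from 0.0 (shut) to 1.0 (fully open); grip_force is the grip in N (None keeps the last); returns when the fingers have stopped.
- dwell(seconds).
- solve_ik(position, orientation): joint angles nearest the present ones, or None.
- camera(name): name is "scene" or "top"; returns the picture (480x640x3 uint8, red, green, blue); there is no depth.
- camera_params(name): a dict with "intrinsics" (3x3 intrinsics, pixels), "R" (3x3) and "t" (3): a world point X has camera coordinates R X + t. Camera axes: x right, y down, z forward; pixel columns grow to the right and rows downward; lengths in mm; the calibration is good to about 2 mm. A picture is of the moment at which its call begins. camera_params takes no time and is no camera call.
A pose or a line that the arm cannot do raises PlanningError and nothing moves.
- finish_job(): hands the job in; it is judged then, once.
Trained networks look in the newest picture that a camera, given by its name, has taken for a name from the list of things; names that differ only in an ending like _2 or _b are one class to them, and where a whole thing is asked for, a point or a joint stands for the part that bears it (a point fixed in the world has none). Each returns a list of dicts, best first, with "conf" (0 to 1); they miss things now and then, are a little off and sometimes report something else, mostly with a low value. They report only what shows in the picture. A call takes as long as a camera call. They do not tell look-alikes from the thing itself.
- boxes_of(target, camera): "bbox" ([centre column, centre row, width, height] in pixels, round what is visible of it).
- outline_of(target, camera): "mask" (480x640 bool, what is visible of it) and "bbox" ([centre column, centre row, width, height] in pixels, round what is visible of it).
Readings, each from a call of its own:
- get_clock(): time.
- get_joint_pos(): joint angles.
- get_joint_vel(): joint speeds.
- get_joint_torque(): joint torques, N m.
- get_eef_pos(): TCP position.
- get_ee_rot(): TCP orientation.
- get_wrist_force(): force on the tool from outside, world axes, zero at the start.
- get_wrist_torque(): the same for the moment, N m.
- get_finger_gap(): opening from 0.0 (shut) to 1.0 (fully open).
- get_gripper_force(): force on a finger pad.
Only numpy, scipy, OpenCV 4.12 (cv2) and the standard library are available. Lean on these libraries where they do the work, as an engineer would, in place of code of your own. Each camera call takes 0.05 s, during which the arm holds its last target. There are 200 camera calls.

## Working session

There is one attempt and no reset: what is moved stays moved. The work goes in short steps, each a Python script; the robot and the scene stay as the last script left them, time stands still between calls to the robot, and variables do not carry over. Pictures are saved under pics/ and viewed, at most 13 in all, crops included, and the job is handed in when it is done.

```bash
mkdir -p pics; ls
python3 - <<'E'
from bench import *
import cv2
for c in("scene","top"):
    im=camera(c); cv2.imwrite(f"pics/{c}0.png",im[:,:,::-1])
    p=camera_params(c); print(c,p)
    for n in("stand","hopper","gate","handle","pointer","mark","cup","rod","block","bead0_center"):
        for d in boxes_of(n,c)[:4]: print(n,[round(float(v)) for v in d["bbox"]],round(d["conf"],2))
print(get_clock())
E
```

```text
pics
scene {'intrinsics': array([[588.3120047 ,   0.        , 318.80783614],
       [  0.        , 588.3120047 , 252.15058776],
       [  0.        ,   0.        ,   1.        ]]), 'R': array([[-0.73972637,  0.67286193,  0.00785622],
       [ 0.41180009,  0.46189383, -0.78554107],
       [-0.53218942, -0.57785026, -0.61875965]]), 't': array([ 446.12291727, -146.52928606, 1530.06113456])}
stand [274, 257, 133, 109] 0.85
hopper [274, 260, 132, 112] 0.6
hopper [388, 399, 44, 58] 0.28
gate [303, 217, 28, 37] 0.86
gate [241, 193, 27, 51] 0.73
handle [300, 220, 22, 38] 0.75
pointer [299, 218, 22, 42] 0.62
mark [300, 222, 22, 34] 0.59
mark [275, 256, 133, 111] 0.34
cup [288, 320, 40, 39] 0.89
cup [273, 268, 14, 20] 0.85
cup [333, 294, 36, 36] 0.66
rod [428, 304, 20, 38] 0.71
block [426, 338, 45, 64] 0.8
top {'intrinsics': array([[590.42635   ,   0.        , 321.80574399],
       [  0.        , 590.42635   , 234.73328106],
       [  0.        ,   0.        ,   1.        ]]), 'R': array([[ 0.06183964, -0.9980837 , -0.00218908],
       [-0.97295331, -0.05979322, -0.22312919],
       [ 0.22257071,  0.01592811, -0.97478642]]), 't': array([ -75.08738041,  565.54805505, 1329.31066725])}
stand [367, 237, 74, 126] 0.91
hopper [364, 240, 74, 130] 0.76
gate [367, 234, 26, 57] 0.88
handle [366, 234, 24, 54] 0.6
handle [347, 281, 16, 5] 0.6
pointer [369, 233, 26, 57] 0.9
mark [347, 282, 12, 1] 0.59
cup [300, 184, 26, 35] 0.91
cup [298, 230, 29, 34] 0.91
cup [368, 235, 25, 56] 0.52
rod [202, 230, 17, 18] 0.66
bead0_center [365, 234, 33, 58] 0.74
1.1
```

View pics/scene0.png

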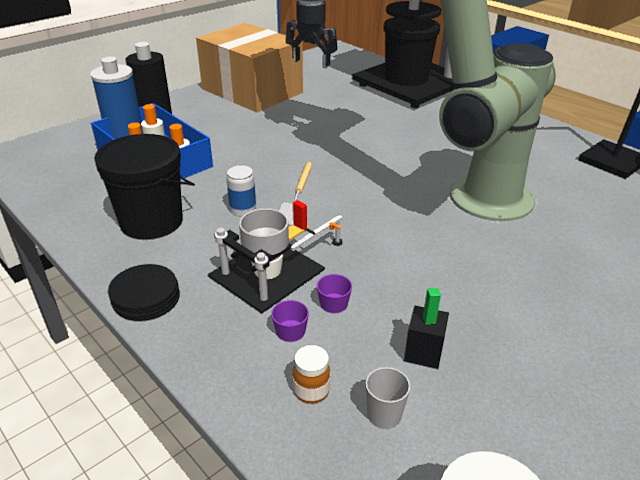

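View pics/top0.png

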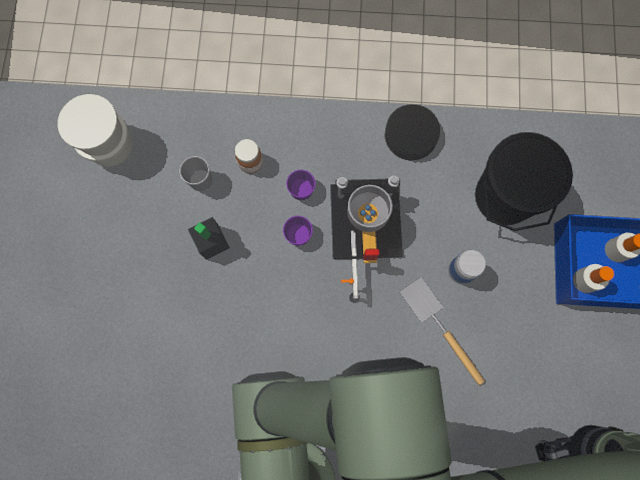

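The scene shows one green rod in its block at about (428,320) in the scene view and (203,232) from above. The stand with its hopper is at (370,205) from above, with the red handle at (371,253) and the orange mark at (346,282). The purple cups at (300,184) and (298,230) are the look-alikes. Next I'll enlarge the crops.

Run:
```python
import cv2, numpy as np
t=cv2.imread("pics/top0.png"); s=cv2.imread("pics/scene0.png")
a=cv2.resize(t[170:310,320:410],None,fx=4.2,fy=4.2,interpolation=cv2.INTER_CUBIC)
b=cv2.resize(s[180:310,200:350],(800-a.shape[1],int(130*(800-a.shape[1])/150)),interpolation=cv2.INTER_CUBIC)
o=np.zeros((600,800,3),np.uint8); o[:a.shape[0],:a.shape[1]]=a; o[:b.shape[0],a.shape[1]:]=b
c=cv2.resize(t[210:265,180:235],(210,210),interpolation=cv2.INTER_CUBIC); o[370:580,380:590]=c
c=cv2.resize(s[280:370,395:460],(152,210),interpolation=cv2.INTER_CUBIC); o[370:580,600:752]=c
cv2.imwrite("pics/crop0.png",o); print(a.shape,b.shape)
def comp(im,m,name):
    n,l,st,c=cv2.connectedComponentsWithStats(m.astype(np.uint8))
    for i in range(1,n):
        if st[i,4]>=8: print(name,st[i],c[i].round(1))
for nm,im in(("top",t),("scene",s)):
    h=cv2.cvtColor(im,cv2.COLOR_BGR2HSV).astype(int); H,S,V=h[...,0],h[...,1],h[...,2]
    g=np.zeros(H.shape,bool); 
    if nm=="top": g[170:310,180:410]=1
    else: g[180:370,200:460]=1
    comp(im,g&(((H<4)|(H>176))&(S>180)&(V>80)),nm+" red")
    comp(im,g&((H>4)&(H<15)&(S>150)&(V>120)),nm+" orange")
    comp(im,g&((H>45)&(H<80)&(S>120)),nm+" green")
    comp(im,g&((H>95)&(H<125)&(S>100)),nm+" blue")
    comp(im,g&(V<45),nm+" black")
```

```text
(588, 378, 3) (365, 422, 3)
top red [365 249  14   7  73] [371.8 251.8]
top orange [341 278  13   6  35] [348.  280.6]
top green [194 223  12  11  79] [199.5 227.7]
top blue [366 205   4   5  16] [367.5 207. ]
top blue [361 210   4   5  16] [362.6 212.2]
top blue [371 211   4   4  14] [372.5 212.3]
top blue [366 215   5   5  16] [367.8 217.2]
top black [396 193   3  10  11] [397.1 197.8]
top black [392 199   3   5   8] [393.2 200.8]
top black [393 208   4   4   9] [394.1 209.9]
top black [389 217   5  12  23] [391.2 221.4]
top black [395 218   5   8  17] [397.1 221.3]
top black [380 222  10  10  17] [384.6 226.5]
top black [387 229   5   5   8] [389.1 231.1]
scene red [293 201  14  28 324] [299.9 214.3]
scene orange [330 223   6   7  19] [331.5 226.2]
scene green [423 288  18  37 483] [431.3 306. ]
scene blue [228 186  28  24 477] [241.7 198.7]
scene black [305 229  10   5  15] [309.8 230.9]
scene black [ 208  230  117   83 1776] [252.8 269.5]
scene black [333 239   9   6  30] [337.  242.2]
scene black [263 262   6   7  20] [265.8 265. ]
scene black [242 289   7   6  13] [244.3 291.6]
scene black [261 301   6   2   8] [263.4 301.2]
scene black [410 306  15  20 125] [418.  313.4]
scene black [ 404  311   45   58 1234] [424.7 346.5]
scene black [429 328   7   4  10] [432.  329.3]
```

View pics/crop0.png

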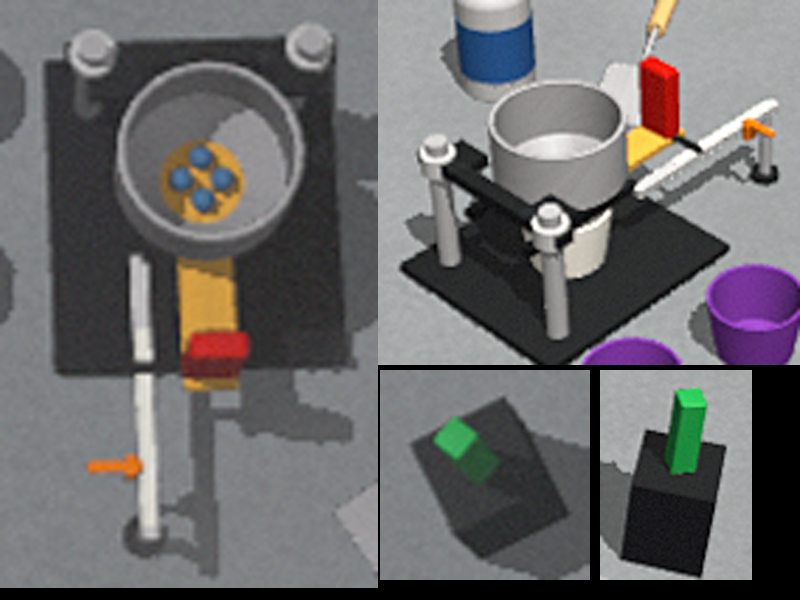

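The crop (top view at 4.2x) shows:
- **Hopper:** rim centre at about (369.8,206) px, with four beads in a ring.
- **Handle:** top at about (372,251.7).
- **Slide:** pointer at about (354,257), mark at about (353,281).
- **Rod:** there is one green rod and one black block, so nothing to confuse it with.

Next I'll fit the poses.

```bash
cat > h.py <<'E'
import cv2, numpy as np
from scipy.optimize import least_squares, minimize
from bench import *
P={c:camera_params(c) for c in("scene","top")}
def proj(X,c):
    p=P[c]; q=(p["R"]@np.atleast_2d(X).T).T+p["t"]; q=q@p["intrinsics"].T; return q[:,:2]/q[:,2:]
def ray(px,z,c):
    p=P[c]; d=p["R"].T@np.linalg.inv(p["intrinsics"])@[px[0],px[1],1]; o=-p["R"].T@p["t"]
    return o+d*(z-o[2])/d[2]
def T(q,pts):
    a=np.radians(q[2]); c,s=np.cos(a),np.sin(a); pts=np.atleast_2d(pts)
    return np.c_[q[0]+c*pts[:,0]-s*pts[:,1],q[1]+s*pts[:,0]+c*pts[:,1],pts[:,2]]
def boxmask(q,hx,hy,z0,z1,c,k=4):
    m=np.zeros((480*k,640*k),np.uint8)
    pts=np.array([[x,y,z] for x in(-hx,hx) for y in(-hy,hy) for z in(z0,z1)])
    cv2.fillConvexPoly(m,cv2.convexHull(((proj(T(q,pts),c)+.5)*k).astype(np.int32)),1)
    return cv2.resize(m.astype(np.float32),(640,480),interpolation=cv2.INTER_AREA)
def hsvmask(im,col):
    h=cv2.cvtColor(im,cv2.COLOR_RGB2HSV).astype(int); H,S,V=h[...,0],h[...,1],h[...,2]
    return {"green":(H>45)&(H<80)&(S>100)&(V>40),"red":((H<4)|(H>176))&(S>150)&(V>50),"orange":(H>4)&(H<15)&(S>150)&(V>120)}[col]
E
python3 - <<'E'
from h import *
t=cv2.imread("pics/top0.png")[:,:,::-1]; s=cv2.imread("pics/scene0.png")[:,:,::-1]
cr=lambda x,y:(320+x/4.2-.4,170+y/4.2-.4); cs=lambda x,y:(200+(x-378)/2.813-.3,180+y/2.813-.3)
obs=[("top",cr(211,153),(0,0,140)),("top",cr(220,346),(-105,0,135)),
("top",cr(201,179),(0,0,81)),
("scene",cs(559,111),(0,0,140)),("scene",(299.9,214.3),(-105,0,104))]
pl=[("top",cr(45,62),(95,85,0)),("top",cr(335,38),(95,-85,0)),("top",cr(348,365),(-95,-85,0)),("top",cr(55,374),(-95,85,0)),
("scene",cs(402,266),(95,-85,0)),("scene",cs(548,365),(95,85,0)),("scene",cs(729,247),(-95,85,0))]
def f(q):
    r=[]
    for c,px,X in obs+pl:
        X=np.array(X,float)
        if X[2]==0: X[2]=q[3]
        r.append(proj(T(q,X),c)[0]-px)
    return np.ravel(r)
r=least_squares(f,[580,-60,0,8],loss="soft_l1"); print("stand",r.x.round(2)); print(f(r.x).reshape(-1,2).round(1))
np.save("stand.npy",r.x)
q=r.x
a=np.radians(q[2]); R=np.array([[np.cos(a),np.sin(a)],[-np.sin(a),np.cos(a)]])
for n,px in(("pointer",cr(143,366)),("mark",cr(142,466)),("markO",(348,280.6))): print(n,(R@(ray(px,76,"top")[:2]-q[:2])).round(1))
for b in((367.5,207),(362.6,212.2),(372.5,212.3),(367.8,217.2)): print("bead",(R@(ray(b,83,"top")[:2]-q[:2])).round(1))
# rod handle and gate handle by silhouettes
for nm,col,x0,d in(("rod","green",ray((199.5,227.7),155,"top"),(10,10,85,155)),("handle","red",T(q,(-105,0,0))[0],(8,16,73,135))):
    M={}
    for c,im in(("top",t),("scene",s)):
        m=hsvmask(im,col); 
        w=np.zeros_like(m); u,v=proj([x0[0],x0[1],120],c)[0].astype(int); w[v-35:v+35,u-30:u+30]=1; M[c]=(m&w).astype(np.float32)
    cost=lambda p:sum(np.abs(boxmask(p,*d,c)-M[c]).sum()/M[c].sum() for c in M)
    best=min((minimize(cost,[x0[0],x0[1],y],method="Nelder-Mead",options=dict(initial_simplex=[[x0[0],x0[1],y],[x0[0]+6,x0[1],y],[x0[0],x0[1]+6,y],[x0[0],x0[1],y+10]])) for y in([0,20,40,60,75] if nm=="rod" else [q[2]])),key=lambda r:r.fun)
    print(nm,best.x.round(1),best.fun)
E
```

```text
stand [ 625.57 -145.15    4.91    7.  ]
[[-0.  -0.5]
 [-0.3 -0.2]
 [ 0.4  0.2]
 [-1.   0.5]
 [-0.5 -1.2]
 [-0.  -0.1]
 [-1.3  4. ]
 [-0.3  0.6]
 [-0.3  0.1]
 [-1.4 -1.1]
 [ 0.5  1.4]
 [ 0.1 -0.8]]
pointer [-104.2   37. ]
mark [-159.8   39.5]
markO [-159.6   51.9]
bead [12.6  0.6]
bead [ 0.2 12.6]
bead [ -0.6 -10.6]
bead [-12.2   0.9]
rod [549.9 231.6  47.7] 0.4008304476737976
handle [ 520.5 -153.4  -14.7] 1.3001466989517212
```

Run:
```python
from h import *
t=cv2.imread("pics/top0.png")[:,:,::-1]; s=cv2.imread("pics/scene0.png")[:,:,::-1]
M={}
for c,im in(("top",t),("scene",s)):
    hh=cv2.cvtColor(im,cv2.COLOR_RGB2HSV).astype(int); m=(hh[...,0]>40)&(hh[...,0]<85)&(hh[...,1]>90)
    w=np.zeros_like(m); u,v=proj([550,231,120],c)[0].astype(int); w[v-30:v+30,u-25:u+25]=1; M[c]=(m&w).astype(np.float32); print(c,M[c].sum(),boxmask([550,231,45],10,10,85,155,c).sum())
for y in range(0,90,10):
    cost=lambda p:sum(np.abs(boxmask([p[0],p[1],y],10,10,85,155,c)-M[c]).sum()/M[c].sum() for c in M)
    b=minimize(cost,[550,231],method="Nelder-Mead",options=dict(initial_simplex=[[550,231],[554,231],[550,235]])); print(y,b.x.round(1),round(b.fun,3))
# top face only, top view (bright)
hh=cv2.cvtColor(t,cv2.COLOR_RGB2HSV).astype(int); sub=t[220:242,190:215]
print(hh[220:242,192:212,2]*((hh[220:242,192:212,1]>90)))
```

```text
top 155.0 168.875
scene 496.0 511.9375
0 [548.8 231.7] 0.592
10 [548.7 231.9] 0.557
20 [548.8 231.6] 0.5
30 [549.6 231.6] 0.474
40 [550.3 231.9] 0.376
50 [550.  231.6] 0.314
60 [549.9 231.1] 0.388
70 [550.5 232.4] 0.507
80 [549.6 231.5] 0.562
[[  0   0   0   0   0   0   0   0   0   0   0   0   0   0   0   0   0   0
    0   0]
 [  0   0   0   0   0   0   0   0   0   0   0   0   0   0   0   0   0   0
    0   0]
 [  0   0   0   0   0   0   0 154   0   0   0   0   0   0   0   0   0   0
    0   0]
 [  0   0   0   0   0   0 155 168 150 103   0   0   0   0   0   0   0   0
    0   0]
 [  0   0   0   0   0 148 165 165 166 160 114   0   0   0   0   0   0   0
    0   0]
 [  0   0   0   0 139 166 165 167 164 165 162 139  83   0   0   0   0   0
    0   0]
 [  0   0   0 148 170 169 167 167 167 165 164 167 149  93   0   0   0   0
    0   0]
 [  0   0 107 165 175 171 172 168 165 166 166 169 158 105   0   0   0   0
    0   0]
 [  0   0 143 177 174 171 169 167 167 168 167 163 126  90  75   0   0   0
    0   0]
 [  0   0  91 153 176 173 169 169 167 167 170 127  86  76  79   0   0   0
    0   0]
 [  0  
[... 313 characters left out ...]
  80  81
   78   0]
 [  0   0   0   0   0   0   0   0  75  79  78  76  82  77  82  80  77  79
   76   0]
 [  0   0   0   0   0   0   0   0  75  81  79  79  78  78  77  79  79  80
    0   0]
 [  0   0   0   0   0   0   0   0   0   0  81  78  78  81  78  81  85   0
    0   0]
 [  0   0   0   0   0   0   0   0   0   0   0  75  81  77  79  82   0   0
    0   0]
 [  0   0   0   0   0   0   0   0   0   0   0   0  76  81  82  70   0   0
    0   0]
 [  0   0   0   0   0   0   0   0   0   0   0   0   0   0   0   0   0   0
    0   0]
 [  0   0   0   0   0   0   0   0   0   0   0   0   0   0   0   0   0   0
    0   0]
 [  0   0   0   0   0   0   0   0   0   0   0   0   0   0   0   0   0   0
    0   0]]
```

Run:
```python
from h import *
print(get_ee_rot(), get_clock())
for y in(49,-41,139,-131):
    a=solve_ik([550,231.6,250],[180,0,y]); print(y,None if a is None else np.round(a,0))
for y in(4.9,-175.1,94.9,-85.1):
    a=solve_ik([520,-154,200],[180,0,y]); print(y,None if a is None else np.round(a,0))
o=[180,0,-41]
a=solve_ik([550,231.6,250],o)
movep([550,231.6,200],o); grip(0.7,60); move_l([550,231.6,101],max_speed=120)
print(get_wrist_force()); grip(0,60); print(get_finger_gap(),get_gripper_force(),get_wrist_force(),get_eef_pos())
move_l([550,231.6,255],max_speed=100)
print(get_wrist_force(),get_finger_gap(),get_eef_pos(),get_ee_rot(),get_clock())
ims={}
for c in("top","scene"): ims[c]=camera(c); cv2.imwrite(f"pics/{c}1.png",ims[c][:,:,::-1])
u,v=proj([550,231,210],"scene")[0].astype(int); a=ims["scene"][v-50:v+90,u-60:u+60]
cv2.imwrite("pics/lift.png",cv2.resize(a,None,fx=4,fy=4)[:,:,::-1]); print(u-60,v-50, get_clock())
```

```text
[1.79997288e+02 4.30253875e-04 1.68903884e+01] 1.1
49 [ 16.  23.  -2.  65.   0. 147.]
-41 [  16.   23.   -2.   65.    0. -123.]
139 [16. 23. -2. 65.  0. 57.]
-131 [ 16.  23.  -2.  65.   0. -33.]
4.9 [-24.  19. -15.  56.   0. 151.]
-175.1 [-24.  19. -15.  56.   0. -29.]
94.9 [-24.  19. -15.  56.   0.  61.]
-85.1 [ -24.   19.  -15.   56.    0. -119.]
[-0.06465189  1.0868186   0.06851895]
0.2226226313981545 58.529375195503235 [-0.67770102 -0.10582601  4.25704378] [550.37080758 231.71356098 101.6472833 ]
[-0.20922167 -0.57821505 -0.54678705] 0.22997589734185353 [549.62308633 231.49008972 254.26024978] [ 1.79935964e+02  4.30178340e-02 -4.09990181e+01] 7.6
377 215 7.7
```

View pics/lift.png

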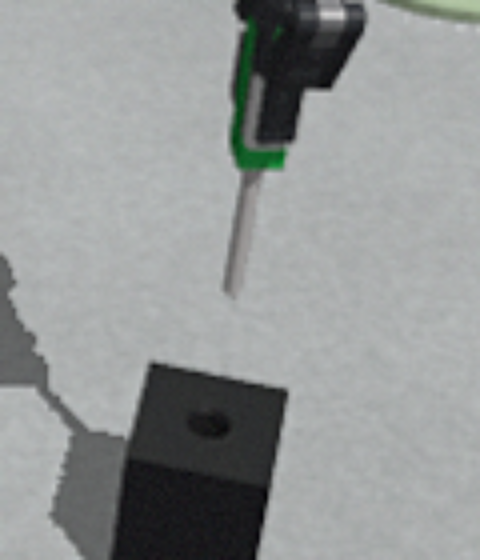

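The rod is held, gap 19.5 mm, with its tip at about scene px (434.6,288.8). The hole is empty at about (429,321). I'll check this against the prediction.

Run:
```python
from h import *
e=np.array([549.6,231.5,254.26])
print("tip",proj(e-[0,0,91],"scene"),"obs 434.4 288.8"); print("shoulder",proj(e-[0,0,16],"scene"),"obs ctr",377+263/4-.4,215+165/4-.4)
print("hole ray",ray((377+210/4-.4,215+425/4-.4),85,"scene"))
t=cv2.imread("pics/top1.png"); u,v=proj([550,231,180],"top")[0].astype(int)
print("top tip pred",proj(e-[0,0,91],"top"),u-30,v-30); print("top hole pred",proj([550,231.6,85],"top"))
cv2.imwrite("pics/topc1.png",cv2.resize(t[v-40:v+40,u-40:u+40],None,fx=6,fy=6,interpolation=cv2.INTER_CUBIC)); print(u-40,v-40)
```

```text
tip [[434.16087279 286.45799327]] obs 434.4 288.8
shoulder [[440.1207185 251.8808136]] obs ctr 442.35 255.85
hole ray [551.88797362 234.73984424  85.        ]
top tip pred [[197.67207067 225.87023767]] 166 193
top hole pred [[204.62102515 233.70503347]]
156 183
```

View pics/topc1.png

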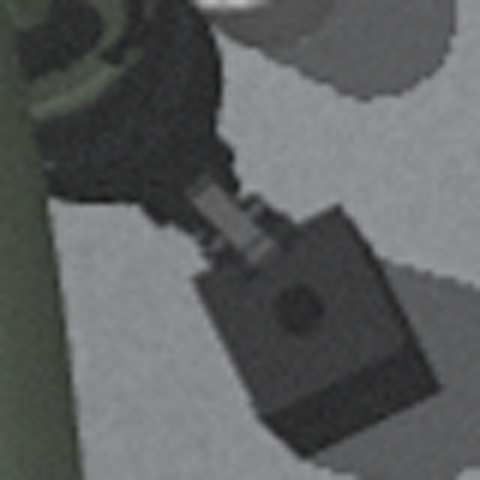

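Run:
```python
from h import *
def tri(a,b): return least_squares(lambda X:np.r_[proj(X,"scene")[0]-a,proj(X,"top")[0]-b],[550,231,160])
for b in((199.6,223.9),(200.6,223.6)):
    r=tri((434.5,288.5),b); print("tip",r.x.round(1),r.fun.round(2))
h=tri((429.1,320.9),(205.4,233.9)); print("hole",h.x.round(1),h.fun.round(2))
# rod tilt: shaft line in the top and scene views, ends just below the handle
s=cv2.imread("pics/scene1.png")
cv2.imwrite("pics/tip.png",np.hstack([cv2.resize(s[250:300,415:460],(450,500),interpolation=cv2.INTER_CUBIC),cv2.resize(cv2.imread("pics/top1.png")[205:240,180:215],(350,500),interpolation=cv2.INTER_CUBIC)]))
```

```text
tip [552.4 231.7 160.8] [-1.48 -0.14 -1.66  0.98]
tip [552.5 230.8 160.3] [-1.97 -0.19 -2.2   1.31]
hole [549.4 232.   81.3] [-0.58 -0.06 -0.66  0.39]
```

View pics/tip.png

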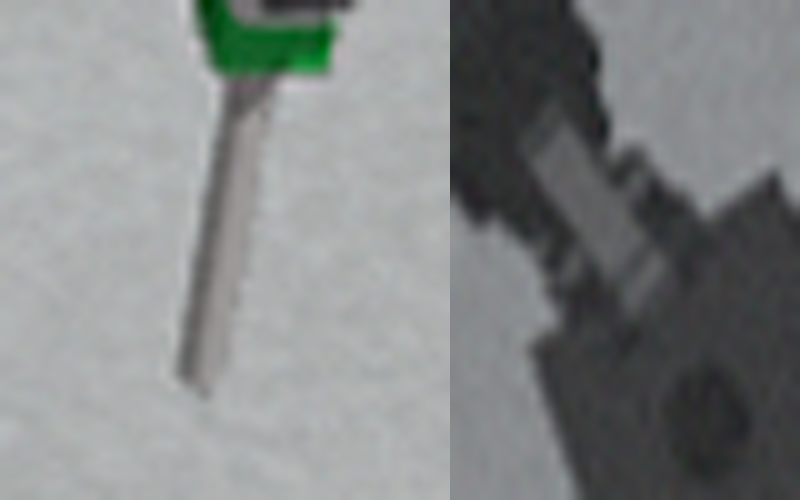

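The rod hangs upright in the gripper, and its offset is within camera bias. I'll move above the hopper and compare tip and hopper in one image, where the bias cancels.

Run:
```python
from h import *
q=np.load("stand.npy"); o=[180,0,-41]
movep([q[0],q[1],262],o); print(get_eef_pos(),get_ee_rot(),get_clock())
im=camera("scene"); cv2.imwrite("pics/scene2.png",im[:,:,::-1])
tm=camera("top"); cv2.imwrite("pics/top2.png",tm[:,:,::-1])
e=get_eef_pos(); print("tip pred",proj(e-[0,0,91.5],"scene"),"sh",proj(e-[0,0,16.5],"scene"),"rim",proj([q[0],q[1],140],"scene"))
u,v=240,200
a=cv2.resize(im[170:290,205:325],(600,600),interpolation=cv2.INTER_CUBIC); b=cv2.resize(tm[150:270,345:385],(200,600),interpolation=cv2.INTER_CUBIC)
cv2.imwrite("pics/hop.png",np.hstack([a,b])[:,:,::-1])
```

```text
[ 625.64784433 -143.83204255  262.02989232] [-1.79976775e+02  2.41405451e-02 -4.09128031e+01] 9.1333
tip pred [[262.70230602 207.48669272]] sh [[260.70141097 174.92207551]] rim [[263.05066975 219.67129018]]
```

View pics/hop.png

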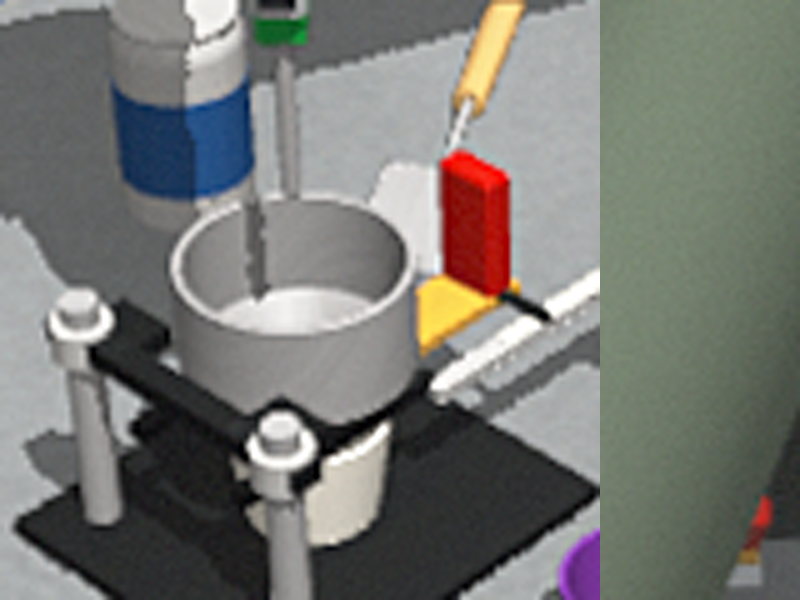

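The tip is at scene px (262.6,210) and the rim centre at (262.9,222.6). Both are shifted equally from prediction, so the tip is on the axis. I'll dip and stir.

Run:
```python
from h import *
q=np.load("stand.npy"); o=[180,0,-41]; Z=78.5+91.5
dwell(0.3); print(get_eef_pos().round(2))
move_l([q[0],q[1],215],max_speed=100); dwell(.2); print(get_eef_pos().round(2),get_wrist_force().round(1))
move_l([q[0],q[1],Z],max_speed=60); dwell(.3); e=get_eef_pos(); print(e.round(2),get_wrist_force().round(1)); Z+=Z-e[2]
def go(r,deg,v=45):
    X=T(q,(r*np.cos(np.radians(deg)),r*np.sin(np.radians(deg)),0))[0]; move_l([X[0],X[1],Z],max_speed=v)
for r,d in((5,20),(10,12),(14,2)): go(r,d)
print(get_clock())
L=[]
for d in range(-18,-741,-18):
    go(14,max(d,-724)); f=get_wrist_force(); e=get_eef_pos()-[q[0],q[1],91.5]; a=np.radians(q[2])
    L.append((d,round(float(np.hypot(*e[:2])),1),round(float(np.degrees(np.arctan2(e[1],e[0]))-q[2])),round(float(e[2]),1),*[round(float(x),1) for x in f]))
print(*L[::3],sep="\n"); print("maxF",max(np.hypot(l[4],l[5]) for l in L),get_clock(),get_finger_gap())
dwell(.2); e=get_eef_pos(); move_l([e[0],e[1],Z+30],max_speed=60); move_l([q[0],q[1],262],max_speed=120)
print(get_wrist_force(),get_clock())
im=camera("scene"); cv2.imwrite("pics/scene3.png",im[:,:,::-1])
```

```text
[ 625.68 -144.63  262.06]
[ 626.08 -145.36  215.94] [-0.6  0.2 -0.5]
[ 625.74 -145.21  170.35] [-0.9 -0.1 -0.4]
12.325
(-18, 13.2, -22, 77.8, -4.7, -1.8, 0.3)
(-72, 13.8, -69, 78.6, 2.5, 2.2, 0.2)
(-126, 9.6, -122, 79.7, 5.9, 9.0, 4.0)
(-180, 12.6, -174, 79.2, 4.2, -1.6, 1.8)
(-234, 13.1, 125, 78.5, 5.0, -1.0, 1.2)
(-288, 11.9, 75, 77.8, -2.5, -7.4, 0.8)
(-342, 13.1, 28, 77.1, -4.4, 1.7, -1.3)
(-396, 12.2, -36, 77.2, -5.4, 0.2, -0.0)
(-450, 14.0, -91, 78.2, 0.7, -0.3, -0.8)
(-504, 10.7, -134, 80.3, 8.4, 2.8, 3.2)
(-558, 11.4, 162, 79.8, 5.2, -0.7, 2.3)
(-612, 11.9, 104, 79.2, 5.0, -4.0, 1.4)
(-666, 10.9, 59, 77.2, -2.3, -7.3, 0.4)
(-720, 12.7, 7, 77.3, -3.3, 3.1, 0.1)
maxF 10.761505470890214 22.5833 0.2275058504379665
[-0.05579165  0.1589881  -0.86917601] 24.1167
```

Run:
```python
from h import *
a,b=[cv2.resize(cv2.imread(f"pics/scene{i}.png")[160:240,230:300],(400,457),interpolation=cv2.INTER_CUBIC) for i in(2,3)]
cv2.imwrite("pics/cmp.png",np.hstack([a,b])); print(get_eef_pos(),get_ee_rot())
```

```text
[ 625.12984559 -144.9698033   260.8573947 ] [ 1.79967375e+02  9.20765505e-02 -4.09987574e+01]
```

View pics/cmp.png

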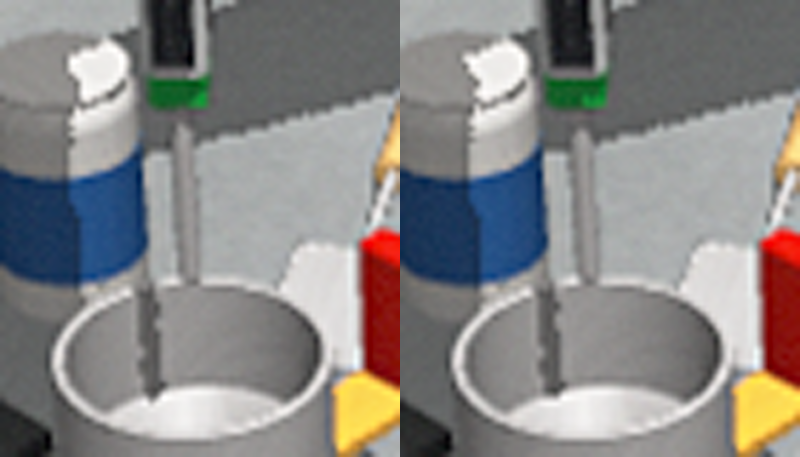

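Before and after look identical (shaft at crop col about 190 in both), so the rod hasn't slipped or tilted. I'll return it to the block.

Run:
```python
from h import *
o=[180,0,-41]
movep([550.2,231.7,258],o); dwell(.4); print(get_eef_pos().round(1))
for z in(190,165,140,120,106):
    move_l([550.2,231.7,z],max_speed=100); f=get_wrist_force(); print(z,f.round(1),get_eef_pos().round(1))
    if np.abs(f).max()>12: print("STOP"); break
else:
    move_l([550.2,231.7,102.5],max_speed=30); dwell(.2); print(get_wrist_force().round(1),get_eef_pos().round(1))
    grip(0.7); dwell(.2); move_l([550.2,231.7,185],max_speed=120)
    print(get_clock())
    u,v=proj([550,231,110],"scene")[0].astype(int); im=camera("scene")[v-60:v+60,u-60:u+60]
    cv2.imwrite("pics/home.png",cv2.resize(im,(480,480),interpolation=cv2.INTER_CUBIC)[:,:,::-1])
```

```text
[550.4 231.3 258. ]
190 [ 0.1  0.8 -0.6] [550.6 231.9 190.6]
165 [ 0.6 -1.3 -1. ] [550.1 231.7 165.1]
140 [-0.3  0.7  0.2] [550.2 231.7 140.2]
120 [ 0.3  1.2 -0.4] [550.2 231.7 120.2]
106 [-0.3 -0.   0. ] [550.  231.7 106. ]
[ 0.1  0.6 -0.2] [550.3 231.8 102.7]
30.25
```

View pics/home.png

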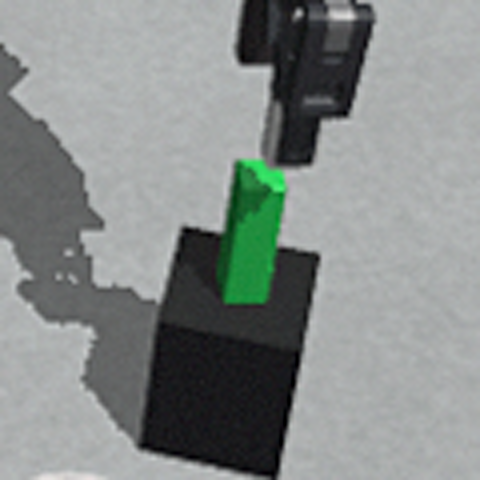

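The rod is home, its shoulder on the block. Now the slide.

Run:
```python
from h import *
q=np.load("stand.npy"); o=[180,0,q[2]-180]
h=T(q,(-105,0,0))[0]
movep([h[0],h[1],200],o); dwell(.3); print(h,get_eef_pos().round(1))
move_l([h[0],h[1],102],max_speed=100); print(get_wrist_force().round(1))
grip(0,100); dwell(.3); e0=get_eef_pos(); print(get_finger_gap(),get_gripper_force(),get_wrist_force().round(1),e0.round(2))
for d in(15,30,45,54):
    X=T(q,(-105-d,0,0))[0]; move_l([X[0],X[1],102],max_speed=60); print(d,get_wrist_force().round(1),(get_eef_pos()-e0).round(2))
dwell(.3); print(get_wrist_force().round(1),(get_eef_pos()-e0).round(2),get_clock())
im=camera("scene"); cv2.imwrite("pics/scene4.png",im[:,:,::-1]); cv2.imwrite("pics/top4.png",camera("top")[:,:,::-1])
cv2.imwrite("pics/pull.png",cv2.resize(im[185:285,230:350],(720,600),interpolation=cv2.INTER_CUBIC)[:,:,::-1])
```

```text
[ 520.95804161 -154.13763011    0.        ] [ 521.2 -153.6  200. ]
[-0.2  0.3  0.5]
0.35800972180008295 98.56106042861938 [-2.1 -0.4  6.9] [ 521.39 -154.33  102.92]
15 [5.6 2.  0.8] [-13.27  -1.24  -0.02]
30 [ 7.8  2.5 -0.3] [-27.57  -2.57  -0.03]
45 [10.1  2.  -1.9] [-4.185e+01 -3.880e+00 -2.000e-02]
54 [10.8  2.1 -2.9] [-5.043e+01 -4.690e+00 -1.000e-02]
[11.1  3.  -3. ] [-5.019e+01 -4.670e+00 -1.000e-02] 35.6667
```

View pics/pull.png

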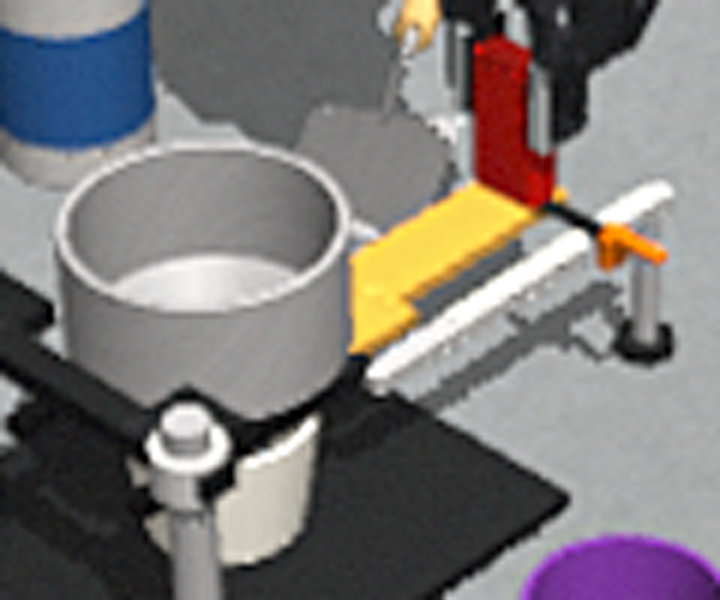

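The slide is at about 50.4 mm (the spring force agrees), with the pointer just short of the orange mark, at scene px of about (330,223). I'll measure the remaining travel in sub-pixel terms.

Run:
```python
from h import *
q=np.load("stand.npy"); a=np.radians(q[2]); R=np.array([[np.cos(a),np.sin(a)],[-np.sin(a),np.cos(a)]])
S=lambda px,z,c:(R@(ray(px,z,c)[:2]-q[:2])).round(1)
# mark: rectified views of plane z=76 in stand coords, 4 px/mm, x -185..-85 (up), y 20..80
def rect(im,c,z=76,k=6):
    xs=np.arange(-85,-185,-1/k); ys=np.arange(75,15,-1/k); X,Y=np.meshgrid(xs,ys,indexing="ij")
    p=proj(T(q,np.c_[X.ravel(),Y.ravel(),np.full(X.size,z)]),c).astype(np.float32).reshape(X.shape+(2,))
    return cv2.remap(im,p[...,0],p[...,1],cv2.INTER_CUBIC)
out=[]
for n,c in(("scene0","scene"),("scene4","scene"),("top0","top"),("top4","top")):
    r=rect(cv2.imread(f"pics/{n}.png"),c); out.append(cv2.resize(r,(200,int(200*r.shape[0]/r.shape[1]))))
    h=cv2.cvtColor(r,cv2.COLOR_BGR2HSV).astype(int); m=(h[...,0]>4)&(h[...,0]<16)&(h[...,1]>140)&(h[...,2]>90)
    Yg=75-np.arange(r.shape[1])/6; Xg=-85-np.arange(r.shape[0])/6
    # outer half of the mark bar, clear of the brass slide
    for y0,y1 in((42,48),(48,54),(54,60)):
        mm=m[:,(Yg>y0)&(Yg<y1)]; rows=np.where(mm)[0]; print(n,"mark",y0,Xg[rows].mean().round(1) if len(rows) else None,len(rows)//36,end=" | ")
    # pointer: dark rows on pale rail band
    for y0,y1 in((33,36),(36,38),(38,41)):
        band=h[:,(Yg>y0)&(Yg<y1),2].mean(1); i=np.argsort(band)[:18]; print("ptr",y0,Xg[i].mean().round(1),Xg[i].std().round(1),int(band[i].mean()),end=" ")
    print()
cv2.imwrite("pics/rect.png",np.hstack(out))
```

```text
scene0 mark 42 -152.8 8 | scene0 mark 48 -150.6 41 | scene0 mark 54 -147.5 90 | ptr 33 -100.8 0.9 16 ptr 36 -100.4 0.9 11 ptr 38 -101.1 0.9 7 
scene4 mark 42 -152.9 11 | scene4 mark 48 -149.7 36 | scene4 mark 54 -147.3 87 | ptr 33 -150.9 0.9 15 ptr 36 -150.9 0.9 2 ptr 38 -151.4 0.9 12 
top0 mark 42 -159.8 69 | top0 mark 48 -159.5 36 | top0 mark 54 -159.3 33 | ptr 33 -105.4 0.9 45 ptr 36 -105.2 0.9 45 ptr 38 -105.4 0.9 46 
top4 mark 42 None 0 | top4 mark 48 None 0 | top4 mark 54 None 0 | ptr 33 -87.2 2.2 101 ptr 36 -86.4 0.9 100 ptr 38 -86.6 1.2 98
```

View pics/rect.png

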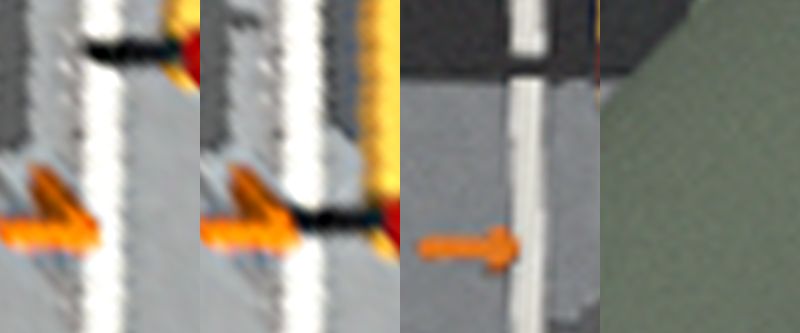

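The top view gives about 54.3 mm of travel to the mark. The scene view gives about 53.5 mm, depending on the mark's height, so I'll take 54.3 mm.

Run:
```python
from h import *
q=np.load("stand.npy")
u=T([0,0,q[2]],(1,0,0))[0]
cmd=54.0; g=get_eef_pos(); e0=np.array([521.39,-154.33,102.92]); tr=lambda:-(get_eef_pos()-e0)@u
print(tr())
for i in range(2):
    cmd+=54.2-tr(); X=T(q,(-105-cmd,0,0))[0]; move_l([X[0],X[1],102],max_speed=20); dwell(.4); print(cmd,tr(),get_wrist_force().round(1))
print(get_clock(),get_finger_gap())
im=camera("scene"); cv2.imwrite("pics/scene5.png",im[:,:,::-1])
k=6; xs=np.arange(-85,-185,-1/k); ys=np.arange(85,15,-1/k); A,B=np.meshgrid(xs,ys,indexing="ij")
p=proj(T(q,np.c_[A.ravel(),B.ravel(),np.full(A.size,76)]),"scene").astype(np.float32).reshape(A.shape+(2,))
for n in("scene0","scene5"):
    r=cv2.remap(cv2.imread(f"pics/{n}.png"),p[...,0],p[...,1],cv2.INTER_CUBIC); h=cv2.cvtColor(r,cv2.COLOR_BGR2HSV).astype(int)
    for y0,y1 in((33,36),(36,38),(38,41)):
        b=h[:,(ys>y0)&(ys<y1),2].mean(1); d=xs[b<b.min()+90]; print(n,"ptr",y0,xs[np.argsort(b)[:18]].mean().round(1),d.min().round(1),d.max().round(1))
    m=(h[...,0]>4)&(h[...,0]<16)&(h[...,1]>140)&(h[...,2]>90)
    for y0,y1 in((44,48),(64,68),(68,72)):
        w=np.where(m[:,(ys>y0)&(ys<y1)].mean(1)>.5)[0]; print("mark",y0,(xs[w].min().round(1),xs[w].max().round(1),xs[w].mean().round(1)) if len(w) else None)
o=[(bb["bbox"],bb["conf"]) for bb in boxes_of("bead0_center","scene")[:4]]; print(o)
c=im[170:320,200:360]; cv2.imwrite("pics/end.png",cv2.resize(c,(640,600),interpolation=cv2.INTER_CUBIC)[:,:,::-1])
```

```text
50.36078475772687
57.839215242273134 54.053293990220794 [12.1  1.8 -2.5]
57.98592125205234 54.189074900869564 [10.4  2.1 -3.8]
37.1583 0.35422950057016267
scene0 ptr 33 -100.8 -104.8 -96.5
scene0 ptr 36 -100.4 -105.0 -96.5
scene0 ptr 38 -101.1 -104.8 -97.7
mark 44 (np.float64(-154.7), np.float64(-152.2), np.float64(-153.4))
mark 64 (np.float64(-158.8), np.float64(-150.3), np.float64(-153.8))
mark 68 (np.float64(-158.2), np.float64(-150.3), np.float64(-152.2))
scene5 ptr 33 -154.9 -158.8 -85.0
scene5 ptr 36 -155.1 -158.7 -87.8
scene5 ptr 38 -155.3 -158.2 -152.2
mark 44 (np.float64(-157.5), np.float64(-152.2), np.float64(-155.2))
mark 64 (np.float64(-158.8), np.float64(-150.5), np.float64(-153.8))
mark 68 (np.float64(-153.2), np.float64(-150.5), np.float64(-151.8))
[]
```

View pics/end.png

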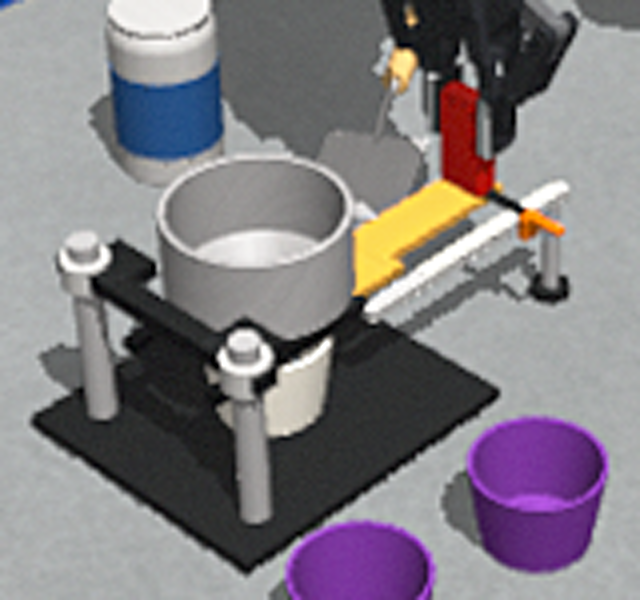

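Run:
```python
from bench import *
print(get_wrist_force(),get_eef_pos(),finish_job(),get_clock())
```

```text
the job is handed in; nothing more can be done
the job is handed in; nothing more can be done
```

I stirred the beads two turns clockwise, stood the rod back in its block, and handed the job in at about 37 s still holding the slide at the orange mark (54.2 mm of travel); the arm blocked the view of the beads, so I couldn't confirm by camera that all four are in the cup, though none showed on the bench.

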